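Clamp a board in the cam-lock bench jig

ROBOT

A 6-joint arm with a two-finger parallel gripper is mounted at the origin on the work surface. World frame = base frame: x ahead of the robot, y to its left, z up, the work surface at z = 0. Lengths are in m, angles in rad, forces in N, time in s.
With the tool pointing down it reaches from about 0.35 to 0.975 m from the base axis. Payload 4.9 kg.
Tool frame: the origin (TCP) lies on the centre line of the jaws, within the pads' length; the fingertips stand 8 mm ahead of it and the grasp point (between the pads) lies 11 mm behind it; z points along the fingers, y is the direction in which the jaws open and shut (so a half turn about z gives the same grasp; the last joint's range is limited). The gripper opens to 85 mm and grips with 20 to 120 N. Pads are 22 mm wide; open, the fingers measure 114 mm over their backs; the gripper's body (76 mm by 85 mm) begins 54 mm behind the grasp point. The pads swing forward as they close: fully open they stand 13 mm farther back than shut.
Start: joints at [-1.409, 0.053, 1.613, -0, 1.476, -0.119], TCP at [0.173, -0.601, 0.239] pointing down, gripper open.
Joint ranges: [-3.01, 3.01], [-1.01, 2.22], [0.06, 2.58], [-1.02, 4.17], [0.09, 2.62], [-3.14, 3.14]. Speed limits (rad/s): [2.57, 2.57, 3.14, 3.14, 3.14, 3.14].

INTERFACE

Orientations are given as a rotation vector (axis times angle).
In Python, from station import get_obs, get_image, calibration, finish_job gives the robot as it stands. The module is installed in compiled form; this text tells all that it offers.
- The arm moves only by the shell command python3 -m jog 'ROWS' [FORCE]. ROWS is JSON, a list of rows, each a list of 7 numbers: the shift along the tool's x, y, z in cm, then the turn, a rotation vector about the tool's x, y, z in rad, then the closure in counts, from 0 (fully open) to 255 (shut). In form: [[dx, dy, dz, ax, ay, az, jaw], ...]. A call has 1 to 8 rows; each row is the pose to reach, as a shift and turn from the pose measured when the call began, along the tool's axes at that moment; what a row does not reach only later rows make up. A row lasts 1/12 s, in which the tool goes at most 41.7 mm and 7.16 degrees, less where a joint would pass 70% of its speed; a pose out of reach is approached as far as the arm can. A call with a gripper value outside its range is refused whole. The fingers move at their own pace and stop on an object; FORCE is the grip in N (left out, the last holds). Time passes only in rows, so rows that repeat a pose let the fingers close. It gives the time, the measured TCP pose, the force and the opening at its end, in the units of the state.
- get_obs(): the state, without advancing time (a new reading comes with each control period).
- get_image(name): name is "scene" or "top" or "wrist"; returns the picture (480x640x3 uint8, red, green, blue); there is no depth.
- calibration(name): a dict with "vfov" (degrees; the focal length in pixels is half the picture's height over the tangent of half this angle, whatever the lens; pixels are square), "cx", "cy" (the principal point, pixels), "dist_coeffs" ([k1, k2, p1, p2, k3] as OpenCV has them; the pictures are not rectified), "R" (3x3) and "t" (3): a world point X has camera coordinates R X + t. Camera axes: x right, y down, z forward; pixel columns grow to the right and rows downward; lengths in m; the calibration is good to about 2 mm. A picture is of the moment at which its call begins: read the wrist's pose just before it. calibration takes no time and is no camera call; for the wrist camera it gives the pose at the moment of the call.
- finish_job(): hands the job in, once; it reports no verdict.
The state is a dict: "t": time; "q": joint angles; "dq": joint speeds; "effort": joint torques, N m; "tool_pos": TCP position; "tool_rot": TCP orientation; "contact_force": force on the tool from outside, world axes, zero at the start; "wrist_torque": the same for the moment, N m; "opening": finger opening in m.
Only numpy, scipy, OpenCV 4.12 (cv2) and the standard library are available. Lean on these libraries where they do the work, as an engineer would, in place of code of your own. Each camera call takes 0.05 s, during which the arm holds its last target. There are 200 camera calls.

TASK

Clamp the brown board in the bench jig by pushing alone, lifting nothing: first swing the cam lever fully round to its released stop, so that the low point of the cam faces the slide bar, and only then push the slide forward by its push block until the jaw bears on the board and the board is hard up against the end stop. Then swing the lever fully back to its locked stop, so that the cam holds the slide tight against the board, and take the hand away. Leave the tools on the bench undisturbed.

Things in the scene. Friction and masses are not known exactly. Their poses are not given: they have to be found in the camera images.
- jig: Fixed clamping jig, plywood base 390 x 210 x 18 mm, its place and angle vary. Origin at bench height under the slide bar's centreline; x points forward, the way the slide is pushed (roughly to the robot's right), y to the cam side (away from the robot), z up. In mm: base x -200 to 190, y -60 to 150; pale slide bar 30 wide on y = 0, top z 37; dark guides x -140 to -15, y -42 to 34, top z 36.
- stop_face (a point): Centre of the rear face of the dark wooden end stop across the jig's far end, at jig (150, 0, 32) mm; the stop is 170 mm wide, 32 mm thick, top z 46. Axes as the jig's.
- pivot (a point): Bolt on which cam and lever turn, at jig (-60, 33.6) mm, point at lever mid height z 46; axes as the jig's. Two upright steel stop pins (8 mm thick, top z 52), where the lever comes to rest, stand at jig (-13, 57) mm (released) and (-108, 54) mm (locked).
- cam_angle (a joint): Angle (rad) of cam and lever, positive counter-clockwise. 0: released, lever at its forward pin, low point of the eccentric disc facing the bar, 5 mm clear. 1.70: locked, lever at its rear pin, disc hard on the bar, biting from 1.37. Starts at 1.62 to 1.70. Points 43 deg + this angle from jig x to jig y. Turning takes 4 to 6 N at the end, up to 20 N to lock; stays put, eases back 0.05 once locked.
- lever_end (a point): Point on the lever's centreline 105 mm from the pivot, at mid thickness, where it is pushed; its axes turn with the cam and are the jig's at cam angle 0. The lever is a dark wooden bar 22 mm wide, from z 37 to z 55 above the bench, 125 mm from pivot to round end (28 mm across, centred 111 mm from the pivot). Push on its upright sides.
- slide_travel (a joint): Travel (m) of the slide (pale bar, jaw and push block in one piece) along jig x, growing forward. Starts between 0 and 0.035; the jaw clamps the board at 0.070 to 0.072. Takes about 3 N when free; with the cam locked the bar is held and must not be forced; locking draws it about 1 mm further forward.
- push_face (a point): Centre of the rear face of the push block, at jig x = travel - 195 mm, y = 0, z 60. Axes as the jig's. Push here along jig x.
- slide: The slide: pale bar with an upright push block on its rear end (26 mm along x, 56 mm wide, z 38 to z 80 above the bench, rear face 195 mm behind the origin) and a jaw on its front end (28 mm along x, 100 mm wide, z 19 to z 55, front face 20 mm ahead of the origin). Axes as the jig's; origin is the jig's origin moved forward by the travel.
- jaw_face (a point): Centre of the cork-lined front face of the slide's jaw, at jig x = 20 mm + travel; the 5 mm cork gives about 1 mm under 15 N. Axes as the jig's.
- blank: The loose board to be clamped, brown, 60 mm along jig x, 150 mm wide, 25 mm thick, 0.1 to 0.2 kg; origin at the centre of its underside, x as the jig's. Lies flat on the jig base, 4 to 8 mm short of the end stop; pressed home its centre is at jig x 120 mm. Only the jaw pushes it; it is never picked up.
- blank_back (a point): Centre of the board's rear face, the one the jaw meets. Axes as the board's.
- mallet: Bystander on the bench beyond the jig's end stop: wooden mallet, head 66 x 115 x 58 mm, handle 200 mm, lying down; origin under the head.
- try_square: Bystander on the bench off the cam side of the jig: try square, wooden stock 115 x 18 x 20 mm with a steel blade 32 mm wide, lying flat; origin under the stock's centre.
- chisel: Bystander on the bench on the robot's side of the jig: chisel 265 mm long, 28 mm thick, lying down; origin under the joint of blade and handle.
There are look-alikes about, which are no part of the job. There is more than one size of the blank; the one meant has the size given above.

How it is judged:
By the outcome, as a careful person would: the job done as asked, in the order asked, and still so for the second after the job is handed in, with the robot touching nothing.
It also fails if it takes over 66 s, if anything falls off the work surface, if the arm or the gripper's body presses on something with over 40 N, if the wrist force passes 120 N, or if a joint passes its speed limit or range.

## Working session

There is one attempt and no reset: what is moved stays moved. The work goes in short steps, Python scripts to look and compute and a shell command to move; the robot and the scene stay as the last step left them, time stands still between calls to the robot, and variables do not carry over. Pictures are saved under pics/ and viewed, about 8 in all and at most 12, crops included, and the job is handed in when it is done.

```bash
mkdir -p pics; cat > h.py <<'E'
import numpy as np, cv2
from station import *
def K(c):
    f=240/np.tan(np.radians(c['vfov'])/2); return np.array([[f,0,c['cx']],[0,f,c['cy']],[0,0,1.]])
def ray(c,uv,z):
    "pixels -> world points on plane z"
    uv=np.asarray(uv,float).reshape(-1,1,2)
    p=cv2.undistortPoints(uv,K(c),np.array(c['dist_coeffs'])).reshape(-1,2)
    R=np.array(c['R']);t=np.array(c['t']);o=-R.T@t
    d=np.c_[p,np.ones(len(p))]@R
    return o+d*((z-o[2])/d[:,2])[:,None]
def proj(c,X):
    return cv2.projectPoints(np.asarray(X,float).reshape(-1,3),cv2.Rodrigues(np.array(c['R']))[0],np.array(c['t']),K(c),np.array(c['dist_coeffs']))[0].reshape(-1,2)
def snap(n,f):
    c=calibration(n); im=get_image(n); cv2.imwrite('pics/'+f,im[:,:,::-1]); return c,im
E
python3 - <<'E'
from h import *
for n in('top','scene'):
    c,_=snap(n,n+'0.png'); R=np.array(c['R']);print(n,-R.T@np.array(c['t']),R[2],c['vfov'])
o=get_obs();print(o['tool_pos'],o['tool_rot'],o['t'],o['contact_force'])
E
```

```text
top [ 0.38196695 -0.02335332  0.83697872] [ 0.15606666  0.01562271 -0.98762297] 54.32139847523424
scene [1.15935532 0.60438387 0.88756894] [-0.52717712 -0.50456521 -0.68373843] 45.7888219130713
[ 0.17310802 -0.59998211  0.23816841] [-3.10879659e+00 -4.39340228e-01  5.56336215e-05] 0.1 [-0.0995707  -0.88146323 -0.0971188 ]
```

View pics/top0.png

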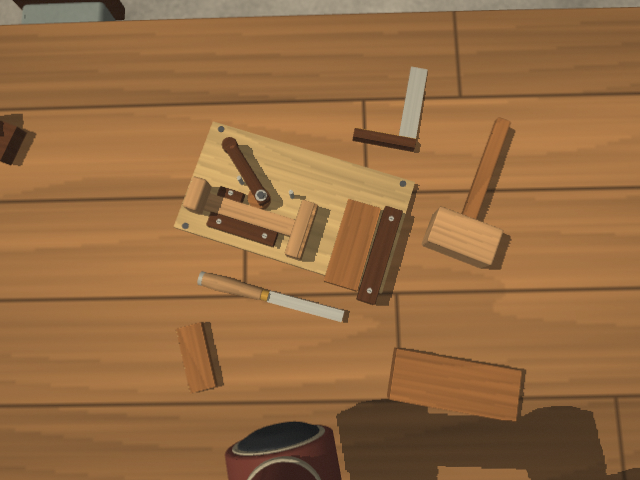

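View pics/scene0.png

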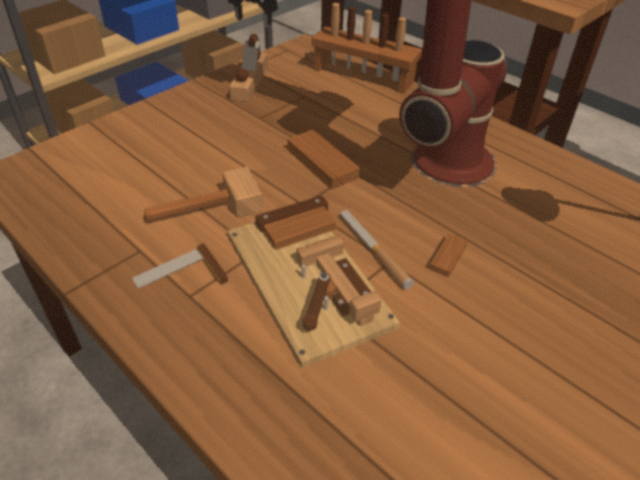

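The top view shows the jig with base corners near (213,122), (415,184) and (175,228). The lever points back to (230,145) from its bolt at (262,195), so it is locked. The push block is near (197,195), the jaw at (302,230), the board at (353,243) and the stop at (380,255). The chisel lies on the robot's side, the square beyond the jig and the mallet to the right.

```bash
cat > m.py <<'E'
from h import *
c=calibration('top'); im=cv2.imread('pics/top0.png')
g=cv2.cvtColor(im,cv2.COLOR_BGR2Lab)[:,:,1].astype(float)  # a*: base yellowish vs. red bench
def edge(p,q,n=40):
    "subpixel edge points along p-q"
    p,q=np.array(p,float),np.array(q,float);d=(q-p)/np.linalg.norm(q-p);nn=np.array([-d[1],d[0]]);out=[]
    s=np.arange(-6,6.01,.25)
    for f in np.linspace(.1,.9,n):
        pts=(p+f*(q-p)+s[:,None]*nn).astype(np.float32)
        v=cv2.remap(g,pts[:,0],pts[:,1],cv2.INTER_LINEAR) if 0 else cv2.remap(g.astype(np.float32),pts[:,:1],pts[:,1:],cv2.INTER_LINEAR).ravel()
        v=cv2.GaussianBlur(v.reshape(-1,1),(1,9),1.5).ravel()
        k=np.argmax(abs(np.gradient(v)));out.append(pts[k])
    return np.array(out)
def fit(P):
    vx,vy,x,y=cv2.fitLine(P.astype(np.float32),cv2.DIST_HUBER,0,.001,.001).ravel();return np.array([vx,vy]),np.array([x,y])
cam=ray(c,edge((213,122),(415,184)),.018)[:,:2]
rear=ray(c,edge((213,122),(175,228)),.018)[:,:2]
d1,p1=fit(cam);d2,p2=fit(rear)
if d1[1]>0:d1=-d1
if d2[0]<0:d2=-d2
print('x ang',np.degrees(np.arctan2(d1[1],d1[0])),'y ang',np.degrees(np.arctan2(d2[1],d2[0])))
A=np.linalg.solve(np.c_[d1,-d2],p2-p1);cor=p1+A[0]*d1
th=np.arctan2(d1[1],d1[0]); th2=np.arctan2(d2[1],d2[0])-np.pi/2
th=(th*.65+th2*.35)
R=np.array([[np.cos(th),-np.sin(th)],[np.sin(th),np.cos(th)]])
o=cor-R@[-.2,.15]
print('origin',o,'th',np.degrees(th))
np.save('jig.npy',[o[0],o[1],th])
def J(u,v,z): return (R.T@(ray(c,(u,v),z)[0,:2]-o))*1000
for n,u,v,z in[('corner190,150',415,184,.018),('corner-200,-60',175,228,.018),('pivot',262,195,.058),('leverend',230,145,.055),('pin?',292,194,.052),('pin',241,182,.052),('jawfront top',318,205,.055),('jaw fr2',302,259,.055),('board back',356,199,.043),('board bk2',327,283,.043),('board fr',381,206,.043),('stop rear',391,206,.046),('stop rear2',358,297,.046),('pushrear',191,179,.08),('pushrear2',183,207,.08)]:print(n,J(u,v,z).round(1))
v=im.copy()
def D(x,y,z):
    w=R@[x/1000,y/1000]+o; return proj(c,[w[0],w[1],z/1000])[0]
for X in[(-200,150,18),(190,150,18),(-200,-60,18),(190,-60,18),(-60,33.6,58),(-13,57,52),(-108,54,52),(150,85,46),(150,-85,46),(0,0,37)]:cv2.circle(v,tuple((D(*X)*16).astype(int)),24,(0,255,0),1,cv2.LINE_AA,4)
cv2.imwrite('pics/ov.png',cv2.resize(v[90:320,160:440],None,fx=2.8,fy=2.6))
E
python3 m.py
```

```text
x ang -108.91966 y ang -18.979176
origin [0.53979851 0.0403215 ] th -108.94048
corner190,150 [191.4 146.1]
corner-200,-60 [-195.1  -61.6]
pivot [-56.9  34.8]
leverend [-140.8  104.1]
pin? [-9.2 53.5]
pin [-100.8   47.1]
jawfront top [39.9 47.8]
jaw fr2 [ 42.9 -49.1]
board back [98.7 80.8]
board bk2 [ 95.  -73.9]
board fr [143.7  81.9]
stop rear [160.   86.4]
stop rear2 [151.7 -80.6]
pushrear [-175.7   20.3]
pushrear2 [-171.7  -29.2]
```

View pics/ov.png

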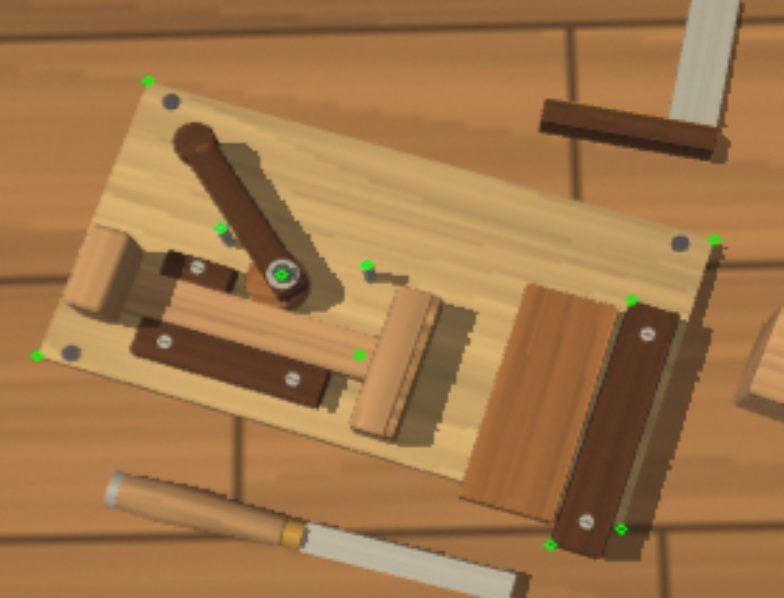

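The overlay dots land on the base corners, the bolt and the pin tips, so the jig pose holds: origin (0.540, 0.040), x at -108.9°. Slide travel is about 20 mm. Next I'll get the shift to above the lever's rear side.

```bash
cat > to.py <<'E'
from h import *
from scipy.spatial.transform import Rotation as Ro
ox,oy,th=np.load('jig.npy'); RJ=Ro.from_euler('z',th).as_matrix(); O=np.array([ox,oy,0])
RT=np.column_stack([RJ[:,1],RJ[:,0],[0,0,-1]])   # wanted tool: x=jig y, y=jig x, z down
o=get_obs(); p=np.array(o['tool_pos']); R=Ro.from_rotvec(o['tool_rot']).as_matrix()
def now(): print('t %.2f jig'%o['t'],((RJ.T@(p-O))*1000).round(1),'F jig',(RJ.T@np.array(o['contact_force'])).round(1),'open',round(o['opening'],4))
def go(x,y,z,l=''):
    X=RJ@(np.array([x,y,z])/1000)+O; w=Ro.from_matrix(R.T@RT).as_rotvec()
    print(l,(R.T@(X-p)*100).round(2),w.round(3))
def lev(a,off,r=98):
    "finger centre beside lever, off>0 on CCW side"
    b=np.radians(43)+a; u=np.array([np.cos(b),np.sin(b)]); n=np.array([-u[1],u[0]])
    return np.array([-60,33.6])+r*u+off*n
E
python3 - <<'E'
from to import *
now(); x,y=lev(1.66,42); print(x,y); go(x,y,150,'above'); go(x,y,48,'down')
E
```

```text
t 0.10 jig [ 724.7 -139.   238.2] F jig [ 0.9  0.2 -0.1] open 0.0854
-160.99805675416343 67.7671264797434
above [ 67.76 -60.64   8.95] [-0.002  0.     0.611]
down [ 67.76 -60.62  19.15] [-0.002  0.     0.611]
```

```bash
python3 -m jog '[[2,-1.8,0,0,0,0.08,255],[5,-4.5,0,0,0,0.16,255],[8,-7.1,0,0,0,0.24,255],[11,-9.8,0,0,0,0.32,255],[14,-12.5,0,0,0,0.4,255],[17,-15.2,0,0,0,0.48,255],[20,-17.9,0,0,0,0.56,255],[23,-20.6,0,0,0,0.611,255]]' 30
python3 -c "
from to import *
now(); x,y=lev(1.66,42); go(x,y,150,'above')"
```

```text
t: 0.77
tool_pos: [0.3374, -0.3363, 0.2381]
tool_rot: [-3.096, 0.522, 0.001]
contact_force: [1.1, -0.1, -0.3]
opening: 0.0002
t 0.77 jig [422.  -69.2 238.1] F jig [-0.2  1.1 -0.3] open 0.0002
above [ 13.49 -58.33   8.91] [-0.002  0.001 -0.004]
```

```bash
python3 -m jog '[[0.9,-3.8,0,0,0,0,255],[1.8,-7.7,0,0,0,0,255],[2.7,-11.6,0,0,0,0,255],[3.6,-15.5,0,0,0,0,255],[4.5,-19.4,0,0,0,0,255],[5.4,-23.3,0,0,0,0,255],[6.3,-27.2,0,0,0,0,255],[7.2,-31.1,0,0,0,0,255]]'
python3 -c "
from to import *
now(); x,y=lev(1.66,42); go(x,y,150,'above')"
```

```text
t: 1.43
tool_pos: [0.5079, -0.0641, 0.2383]
tool_rot: [-3.096, 0.522, 0.002]
contact_force: [1.0, -0.5, 0.2]
opening: 0.0001
t 1.43 jig [109.1   3.7 238.3] F jig [0.1 1.1 0.2] open 0.0001
above [  6.33 -27.02   8.87] [-0.002  0.001 -0.003]
```

```bash
python3 -m jog '[[0.9,-3.8,0.8,0,0,0,255],[1.8,-7.6,2,0,0,0,255],[2.7,-11.4,3.3,0,0,0,255],[3.6,-15.2,4.6,0,0,0,255],[4.5,-19,5.9,0,0,0,255],[5.4,-22.8,7.2,0,0,0,255],[6.3,-27,8.5,0,0,0,255],[6.3,-27,8.8,0,0,0,255]]'
python3 -c "
from to import *
now(); x,y=lev(1.66,42); go(x,y,48,'down')
c,im=snap('wrist','w1.png')"
```

```text
t: 2.1
tool_pos: [0.6561, 0.1755, 0.1465]
tool_rot: [-3.096, 0.515, 0.008]
contact_force: [-1.0, -1.2, -1.2]
opening: 0.0001
t 2.10 jig [-165.6   66.1  146.5] F jig [ 1.5 -0.6 -1.2] open 0.0001
down [0.22 0.48 9.85] [-0.002  0.006  0.001]
```

View pics/w1.png

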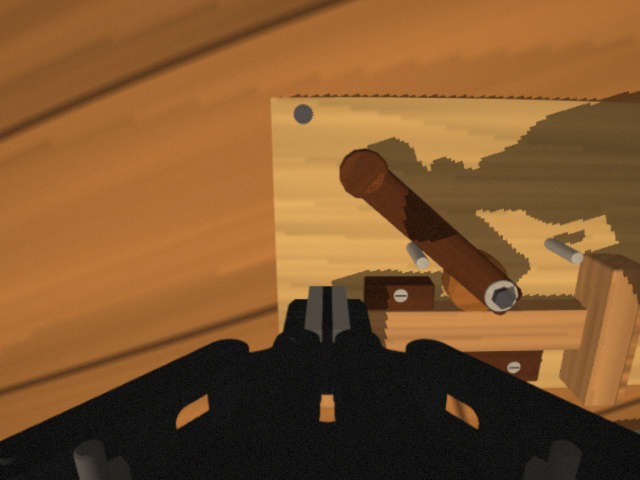

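The wrist view shows the lever end at (362,172), the bolt at (503,296) and the pins at (417,256) and (565,250). The shut fingertips at (327,320) are on the lever's rear side. I'll check the pivot and the lever angle, then compute the arc.

```bash
python3 - <<'E'
from to import *
c=calibration('wrist')
for n,u,v,z in[('piv',503,296,.06),('end',362,172,.055),('rearpin',420,264,.052),('fwdpin',577,258,.052),('screw',303,114,.018)]:
    print(n,((RJ.T@(ray(c,(u,v),z)[0]-O))*1000).round(1))
b=lev(1.66,42)
for a in [1.66,1.5,1.3,1.1,.9,.7,.5,.3,.15,0,-.05]:
    q=lev(a,29); print(a,q.round(1),'tool cm from start x,y',((q-b)[::-1]/10).round(2))
E
```

```text
piv [-59.   37.1  60. ]
end [-144.5  109.4   55. ]
rearpin [-108.3   54.6   52. ]
fwdpin [-11.6  58.1  52. ]
screw [-178.7  141.2   18. ]
1.66 [-152.3   77.4] tool cm from start x,y [0.97 0.87]
1.5 [-144.2   91.6] tool cm from start x,y [2.38 1.68]
1.3 [-131.   107.2] tool cm from start x,y [3.94 3.  ]
1.1 [-114.9  119.8] tool cm from start x,y [5.2  4.61]
0.9 [-96.7 129. ] tool cm from start x,y [6.12 6.43]
0.7 [-77.  134.4] tool cm from start x,y [6.66 8.4 ]
0.5 [-56.7 135.7] tool cm from start x,y [ 6.8  10.43]
0.3 [-36.4 133. ] tool cm from start x,y [ 6.53 12.46]
0.15 [-21.8 128.4] tool cm from start x,y [ 6.06 13.92]
0 [ -8.1 121.6] tool cm from start x,y [ 5.39 15.29]
-0.05 [ -3.8 118.9] tool cm from start x,y [ 5.12 15.72]
```

```bash
python3 -m jog '[[0.2,0.5,2,0,0,0,255],[0.2,0.5,5,0,0.006,0,255],[0.2,0.5,8,0,0.006,0,255],[0.2,0.5,9.8,0,0.006,0,255],[0.2,0.5,9.85,0,0.006,0,255]]'
python3 -c "
from to import *
now()"
```

```text
t: 2.57
tool_pos: [0.6504, 0.1668, 0.0422]
tool_rot: [3.095, -0.517, -0.016]
contact_force: [-2.2, -1.5, -0.9]
opening: 0.0001
t 2.57 jig [-155.6   63.5   42.2] F jig [ 2.1 -1.6 -0.9] open 0.0001
```

```bash
python3 -m jog '[[0,0,0,0,0,0,255],[0,0,0,0,0,0,255]]' >/dev/null
python3 - <<'E'
from to import *
now(); go(-156,64,46)
for a in np.arange(1.66,-.06,-.1):
    q=lev(a,29); print(round(a,2),end=' '); go(q[0],q[1],46)
E
```

```text
t 2.73 jig [-154.9   63.7   42.8] F jig [ 0.1 -0.8 -0.9] open -0.0003
 [ 0.03 -0.11 -0.32] [ 0.005  0.01  -0.001]
1.66  [ 1.38  0.26 -0.33] [ 0.005  0.01  -0.001]
1.56  [ 2.28  0.74 -0.34] [ 0.005  0.01  -0.001]
1.46  [ 3.12  1.31 -0.34] [ 0.005  0.01  -0.001]
1.36  [ 3.91  1.96 -0.35] [ 0.005  0.01  -0.001]
1.26  [ 4.63  2.69 -0.35] [ 0.005  0.01  -0.001]
1.16  [ 5.27  3.48 -0.35] [ 0.005  0.01  -0.001]
1.06  [ 5.83  4.34 -0.35] [ 0.005  0.01  -0.001]
0.96  [ 6.3   5.25 -0.35] [ 0.005  0.01  -0.001]
0.86  [ 6.68  6.2  -0.35] [ 0.005  0.01  -0.001]
0.76  [ 6.96  7.18 -0.35] [ 0.005  0.01  -0.001]
0.66  [ 7.14  8.18 -0.34] [ 0.005  0.01  -0.001]
0.56  [ 7.22  9.2  -0.34] [ 0.005  0.01  -0.001]
0.46  [ 7.2  10.22 -0.33] [ 0.005  0.01  -0.001]
0.36  [ 7.07 11.24 -0.33] [ 0.005  0.01  -0.001]
0.26  [ 6.85 12.23 -0.32] [ 0.005  0.01  -0.001]
0.16  [ 6.52 13.2  -0.31] [ 0.005  0.01  -0.001]
0.06  [ 6.11 14.13 -0.3 ] [ 0.005  0.01  -0.001]
-0.04  [ 5.6  15.02 -0.29] [ 0.005  0.01  -0.001]
```

```bash
python3 -m jog '[[0.6,0.1,-0.3,0.005,0.01,0,255],[1.3,0.25,-0.3,0.005,0.01,0,255],[1.85,0.5,-0.3,0.005,0.01,0,255],[2.3,0.75,-0.3,0.005,0.01,0,255],[3.1,1.3,-0.3,0.005,0.01,0,255],[3.9,1.95,-0.3,0.005,0.01,0,255],[4.6,2.7,-0.3,0.005,0.01,0,255],[5.25,3.5,-0.3,0.005,0.01,0,255]]'
python3 - <<'E'
from to import *
now()
for a in np.arange(1.06,-.06,-.1):
    q=lev(a,29); print(round(a,2),end=' '); go(q[0],q[1],46)
E
```

```text
t: 3.4
tool_pos: [0.6881, 0.1172, 0.0459]
tool_rot: [-3.096, 0.518, 0.004]
contact_force: [-4.8, 5.9, 1.9]
opening: -0.0
t 3.40 jig [-120.8  115.3   45.9] F jig [-4.  -6.5  1.9] open -0.0
1.06  [ 0.66  0.94 -0.01] [-0.002  0.003 -0.001]
0.96  [ 1.13  1.85 -0.02] [-0.002  0.003 -0.001]
0.86  [ 1.51  2.8  -0.02] [-0.002  0.003 -0.001]
0.76  [ 1.79  3.78 -0.02] [-0.002  0.003 -0.001]
0.66  [ 1.97  4.78 -0.03] [-0.002  0.003 -0.001]
0.56  [ 2.05  5.8  -0.03] [-0.002  0.003 -0.001]
0.46  [ 2.03  6.82 -0.03] [-0.002  0.003 -0.001]
0.36  [ 1.9   7.84 -0.03] [-0.002  0.003 -0.001]
0.26  [ 1.68  8.83 -0.03] [-0.002  0.003 -0.001]
0.16  [ 1.35  9.8  -0.03] [-0.002  0.003 -0.001]
0.06  [ 0.94 10.74 -0.03] [-0.002  0.003 -0.001]
-0.04  [ 0.43 11.62 -0.03] [-0.002  0.003 -0.001]
```

Contact force is about 7 N, so the finger is pushing the lever. I'll continue along the arc.

```bash
python3 -m jog '[[0.65,0.95,0,0,0,0,255],[1.1,1.85,0,0,0,0,255],[1.5,2.8,0,0,0,0,255],[1.8,3.8,0,0,0,0,255],[2,4.8,0,0,0,0,255],[2.05,5.8,0,0,0,0,255],[2.0,6.8,0,0,0,0,255],[1.9,7.8,0,0,0,0,255]]'
python3 - <<'E'
from to import *
now()
for a in np.arange(.3,-.1,-.06):
    q=lev(a,29); print(round(a,2),end=' '); go(q[0],q[1],46)
E
```

```text
t: 4.07
tool_pos: [0.6813, 0.0389, 0.046]
tool_rot: [-3.092, 0.518, 0.003]
contact_force: [1.5, 7.9, -0.9]
opening: 0.0
t 4.07 jig [-44.6 134.3  46. ] F jig [-8.  -1.1 -0.9] open 0.0
0.3  [-0.13  0.81 -0.  ] [-0.007  0.003 -0.001]
0.24  [-0.29  1.41 -0.01] [-0.007  0.003 -0.001]
0.18  [-0.48  1.99 -0.01] [-0.007  0.003 -0.001]
0.12  [-0.71  2.56 -0.01] [-0.007  0.003 -0.001]
0.06  [-0.97  3.11 -0.02] [-0.007  0.003 -0.001]
0.0  [-1.27  3.65 -0.02] [-0.007  0.003 -0.001]
-0.06  [-1.59  4.17 -0.02] [-0.007  0.003 -0.001]
```

```bash
python3 -m jog '[[-0.13,0.8,0,0,0,0,255],[-0.3,1.4,0,0,0,0,255],[-0.5,2.0,0,0,0,0,255],[-0.7,2.55,0,0,0,0,255],[-0.97,3.1,0,0,0,0,255],[-1.1,3.4,0,0,0,0,255],[-1.25,3.65,0,0,0,0,255],[-1.25,3.65,0,0,0,0,255]]'
python3 - <<'E'
from to import *
now()
for a in (0,-.04,-.08):
    q=lev(a,29); print(round(a,2),end=' '); go(q[0],q[1],46)
E
```

```text
t: 4.73
tool_pos: [0.6585, 0.0102, 0.0466]
tool_rot: [-3.087, 0.518, -0.0]
contact_force: [0.7, 8.2, 0.0]
opening: -0.0003
t 4.73 jig [-10.  122.1  46.6] F jig [-8. -2.  0.] open -0.0003
0  [-0.04  0.19  0.06] [-0.012  0.002 -0.002]
-0.04  [-0.26  0.54  0.05] [-0.012  0.002 -0.002]
-0.08  [-0.48  0.88  0.05] [-0.012  0.002 -0.002]
```

```bash
python3 -m jog '[[-0.13,0.25,0.05,-0.01,0,0,255],[-0.3,0.5,0.05,-0.01,0,0,255],[-0.3,0.5,0.05,-0.01,0,0,255]]'
python3 - <<'E'
from to import *
now(); q=lev(0,29);go(q[0],q[1],46)
E
```

```text
t: 4.98
tool_pos: [0.6552, 0.0081, 0.0466]
tool_rot: [-3.092, 0.52, -0.001]
contact_force: [1.6, 8.2, -0.7]
opening: -0.0001
t 4.98 jig [ -7.  119.6  46.6] F jig [-8.2 -1.2 -0.7] open -0.0001
 [ 0.21 -0.11  0.06] [-0.006  0.001 -0.003]
```

```bash
python3 -m jog '[[-0.15,0.25,0.05,0,0,0,255],[-0.3,0.45,0.05,0,0,0,255],[-0.3,0.45,0.05,0,0,0,255]]'
python3 - <<'E'
from to import *
now()
c,im=snap('wrist','w2.png'); snap('top','t2.png')
E
```

```text
t: 5.23
tool_pos: [0.6536, 0.0074, 0.0471]
tool_rot: [-3.085, 0.52, -0.011]
contact_force: [5.9, 10.1, -4.8]
opening: 0.0001
t 5.23 jig [ -5.8 118.3  47.1] F jig [-11.5   2.3  -4.8] open 0.0001
```

View pics/w2.png

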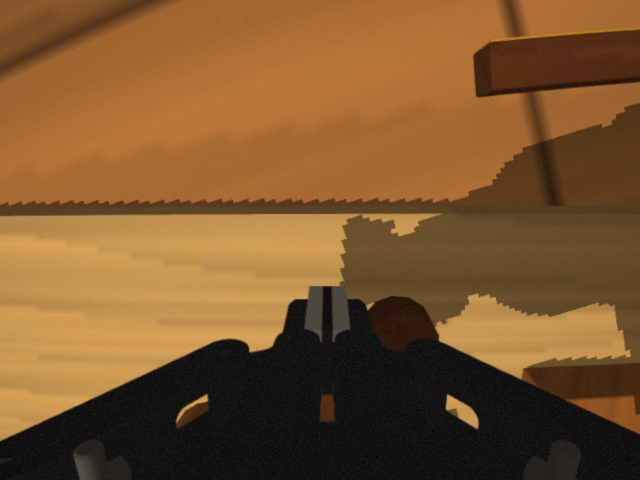

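The finger stopped short of its target and the force rose with its direction turning along the lever normal, so the lever is on the pin. The wrist view shows the lever end at (400,325) beside the fingers. One slightly firmer push, then back off and up for a check.

```bash
python3 -m jog '[[-0.35,0.5,0,0,0,0,255],[-0.45,0.6,0,0,0,0,255],[-0.45,0.6,0,0,0,0,255]]'
python3 -c "
from to import *
now()"
python3 -m jog '[[0.3,-0.6,0,0,0,0,255],[1,-1.5,0,0,0,0,255],[1,-1.7,-1.5,0,0,0,255],[0.4,-4,-4,0,0,0,255],[-1,-7,-7,0,0,0,255],[-3,-9.5,-10,0,0,0,255],[-4,-11,-11,0,0,0,255],[-4,-11,-11,0,0,0,255]]'
python3 -c "
from to import *
now();snap('wrist','w3.png')
go(-215,0,130,'above behind');go(-215,0,60)"
```

```text
t: 5.58
tool_pos: [0.6525, 0.007, 0.048]
tool_rot: [-3.075, 0.52, -0.03]
contact_force: [16.3, 15.5, -11.8]
opening: 0.0002
t 5.58 jig [ -5.1 117.4  48. ] F jig [-19.9  10.3 -11.8] open 0.0002
t: 6.25
tool_pos: [0.6506, 0.1252, 0.1678]
tool_rot: [-3.072, 0.514, -0.045]
contact_force: [0.3, 0.7, 0.4]
opening: 0.0
t 6.25 jig [-116.2   77.2  167.8] F jig [-0.8  0.1  0.4] open 0.0
above behind [-7.82 -9.76  3.89] [-0.031 -0.024 -0.001]
 [-7.99 -9.54 10.88] [-0.031 -0.024 -0.001]
```

View pics/w3.png

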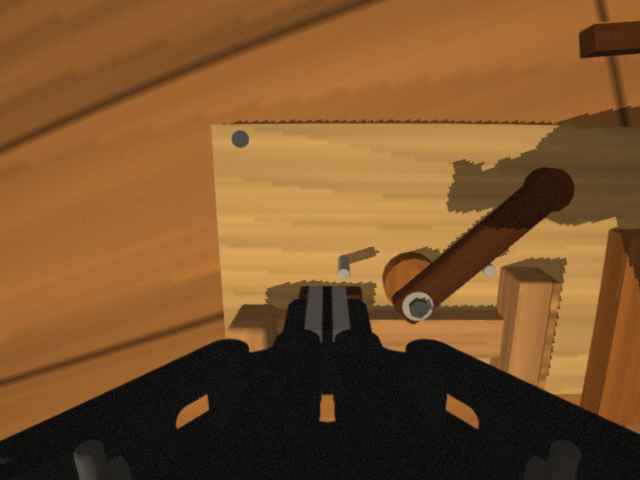

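The lever lies against the forward pin (pin top at (489,270)), with bolt at (418,305) and end at (549,188). The disc's bulge is turned away from the bar, so the cam is released. Next, go behind the push block.

```bash
python3 -m jog '[[-1.5,-3,0.8,-0.01,-0.01,0,255],[-3.5,-5.5,1.8,-0.02,-0.02,0,255],[-5.5,-8,2.8,-0.03,-0.024,0,255],[-7.8,-9.8,3.9,-0.031,-0.024,0,255],[-8,-9.6,6.5,-0.031,-0.024,0,255],[-8,-9.6,9,-0.031,-0.024,0,255],[-8,-9.55,10.9,-0.031,-0.024,0,255],[-8,-9.55,10.9,-0.031,-0.024,0,255]]'
python3 -m jog '[[0,0,0,0,0,0,255],[0,0,0,0,0,0,255]]' >/dev/null
python3 -c "
from to import *
now();go(-190,0,60,'contact');go(-141,0,60,'travel 69');go(-138,0,60,'72')"
```

```text
t: 6.97
tool_pos: [0.6049, 0.2392, 0.0505]
tool_rot: [3.09, -0.519, -0.02]
contact_force: [-1.4, -0.1, -0.8]
opening: -0.0002
t 7.13 jig [-208.    -2.8   49.9] F jig [ 0.2  0.6 -0.5] open 0.0
contact [ 0.27  1.81 -0.99] [ 0.012  0.013 -0.004]
travel 69 [ 0.29  6.71 -0.93] [ 0.012  0.013 -0.004]
72 [ 0.29  7.01 -0.93] [ 0.012  0.013 -0.004]
```

```bash
python3 -m jog '[[0.25,0.2,-0.9,0.012,0.013,0,255],[0.3,0.8,-1,0.012,0.013,0,255],[0.3,1.4,-1,0.012,0.013,0,255],[0.3,2,-1,0.012,0.013,0,255],[0.3,2.6,-1,0.012,0.013,0,255],[0.3,3.2,-1,0.012,0.013,0,255],[0.3,3.8,-1,0.012,0.013,0,255],[0.3,4.4,-1,0.012,0.013,0,255]]'
python3 -c "
from to import *
now();go(-141,0,60,'travel 69');go(-138,0,60,'72')"
```

```text
t: 7.8
tool_pos: [0.5933, 0.195, 0.0607]
tool_rot: [-3.097, 0.523, -0.001]
contact_force: [1.9, 2.3, 1.3]
opening: 0.0
t 7.80 jig [-163.7    0.3   60.7] F jig [-2.8  1.1  1.3] open 0.0
travel 69 [-0.03  2.27  0.07] [-0.001 -0.001 -0.004]
72 [-0.02  2.57  0.07] [-0.001 -0.001 -0.004]
```

```bash
python3 -m jog '[[0,0.5,0,0,0,0,255],[0,0.9,0,0,0,0,255],[0,1.3,0,0,0,0,255],[0,1.6,0,0,0,0,255],[0,1.9,0,0,0,0,255],[0,2.1,0,0,0,0,255],[0,2.3,0,0,0,0,255],[0,2.3,0,0,0,0,255]]'
python3 -c "
from to import *
now();go(-138,0,60,'72')"
```

```text
t: 8.47
tool_pos: [0.5856, 0.173, 0.0606]
tool_rot: [-3.098, 0.523, -0.001]
contact_force: [1.8, 2.0, 0.5]
opening: 0.0
t 8.47 jig [-140.4    0.2   60.6] F jig [-2.5  1.1  0.5] open 0.0
72 [-0.02  0.24  0.06] [-0.    -0.001 -0.004]
```

```bash
python3 -m jog '[[0,0.15,0,0,0,0,255],[0,0.3,0,0,0,0,255],[0,0.3,0,0,0,0,255]]' | grep force;python3 -c "
from to import *
now()"
python3 -m jog '[[0,0.15,0,0,0,0,255],[0,0.3,0,0,0,0,255],[0,0.3,0,0,0,0,255]]' | grep force;python3 -c "
from to import *
now()"
```

```text
contact_force: [3.6, 5.9, -1.0]
t 8.72 jig [-138.6    0.2   60.6] F jig [-6.8  1.5 -1. ] open -0.0003
contact_force: [6.2, 12.2, -2.6]
t 8.97 jig [-138.3    0.3   60.8] F jig [-13.6   2.   -2.6] open -0.0001
```

The push stalls where travel ≈ 71 mm. One firmer press, then back away.

```bash
python3 -m jog '[[0,0.3,0,0,0,0,255],[0,0.5,0,0,0,0,255],[0,0.5,0,0,0,0,255]]' | grep force;python3 -c "
from to import *
now()"
python3 -m jog '[[0,-1,0,0,0,0,255],[0,-2,0,0,0,0,255],[0.5,-3,-2,0,0,0,255],[2,-3,-5,0,0,0,255],[4,-2,-8,0,0,0,255],[5,0,-9,0,0,0,255],[5,3,-9,0,0,0,255],[5,4,-9,0,0,0,255]]'
python3 -c "
from to import *
now();snap('top','t4.png');im=cv2.imread('pics/t4.png');cv2.imwrite('pics/t4c.png',cv2.resize(im[90:320,160:440],None,fx=2.8,fy=2.6))
x,y=lev(0,-43);print(x,y);go(x,y,150);go(x,y,46)"
```

```text
contact_force: [9.9, 17.2, -4.4]
t 9.22 jig [-137.8    0.3   61.1] F jig [-19.5   3.8  -4.4] open 0.0
t: 9.88
tool_pos: [0.6176, 0.1119, 0.1511]
tool_rot: [-3.08, 0.524, -0.012]
contact_force: [-0.2, -0.6, -0.1]
opening: -0.0003
t 9.88 jig [-92.9  50.4 151.1] F jig [ 0.6  0.  -0.1] open -0.0003
40.99859224136615 68.98763011650053
 [ 1.94 13.38 -0.12] [-0.018 -0.005 -0.006]
 [ 1.9  13.57 10.28] [-0.018 -0.005 -0.006]
```

View pics/t4c.png

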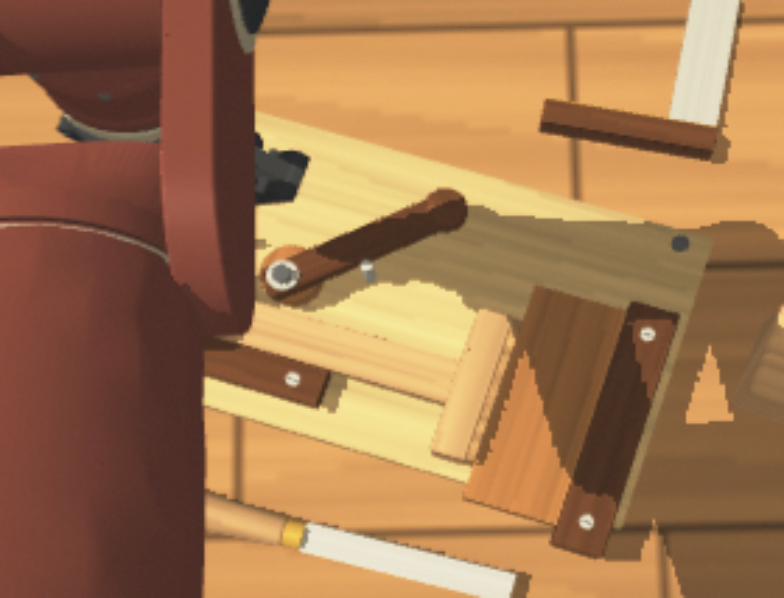

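The jaw (crop around (480,380)) is on the board and the board is up against the stop. The lever is still at the released pin. Now to the lever's forward side.

```bash
python3 -m jog '[[0.5,3,0,0,0,0,255],[1,6.5,0,-0.01,0,0,255],[1.5,10,0,-0.018,-0.005,0,255],[1.9,13.4,0,-0.018,-0.005,0,255],[1.9,13.5,1,-0.018,-0.005,0,255],[1.9,13.5,3,-0.018,-0.005,0,255],[1.9,13.5,3,-0.018,-0.005,0,255]]' >/dev/null
python3 -c "
from to import *
now();x,y=lev(0,-43);go(x,y,46)"
```

```text
t 10.52 jig [ 42.6  64.3 112.5] F jig [ 0.7 -0.5 -0.1] open 0.0002
 [ 0.54 -0.18  6.64] [ 0.002  0.011 -0.008]
```

```bash
python3 -m jog '[[0.5,-0.2,1,0,0.01,0,255],[0.5,-0.2,3,0,0.01,0,255],[0.5,-0.2,5,0,0.01,0,255],[0.5,-0.2,6.3,0,0.01,0,255],[0.5,-0.2,6.5,0,0.01,0,255],[0.5,-0.2,6.5,0,0.01,0,255]]' >/dev/null
python3 - <<'E'
from to import *
now()
for a in np.arange(0,1.75,.1):
    q=lev(a,-29); print(round(a,2),end=' '); go(q[0],q[1],46)
E
```

```text
t 11.02 jig [40.3 67.4 46.1] F jig [-0.2 -0.9  0.1] open 0.0005
0.0  [ 1.18 -0.89  0.  ] [ 0.003  0.004 -0.007]
0.1  [ 2.07 -1.4  -0.  ] [ 0.003  0.004 -0.007]
0.2  [ 2.9  -2.   -0.01] [ 0.003  0.004 -0.007]
0.3  [ 3.66 -2.67 -0.01] [ 0.003  0.004 -0.007]
0.4  [ 4.36 -3.42 -0.02] [ 0.003  0.004 -0.007]
0.5  [ 4.98 -4.23 -0.02] [ 0.003  0.004 -0.007]
0.6  [ 5.51 -5.1  -0.03] [ 0.003  0.004 -0.007]
0.7  [ 5.96 -6.02 -0.03] [ 0.003  0.004 -0.007]
0.8  [ 6.31 -6.98 -0.04] [ 0.003  0.004 -0.007]
0.9  [ 6.56 -7.97 -0.04] [ 0.003  0.004 -0.007]
1.0  [ 6.72 -8.98 -0.04] [ 0.003  0.004 -0.007]
1.1  [  6.77 -10.    -0.05] [ 0.003  0.004 -0.007]
1.2  [  6.72 -11.02  -0.05] [ 0.003  0.004 -0.007]
1.3  [  6.57 -12.03  -0.05] [ 0.003  0.004 -0.007]
1.4  [  6.31 -13.02  -0.05] [ 0.003  0.004 -0.007]
1.5  [  5.96 -13.98  -0.05] [ 0.003  0.004 -0.007]
1.6  [  5.52 -14.9   -0.05] [ 0.003  0.004 -0.007]
1.7  [  4.99 -15.77  -0.05] [ 0.003  0.004 -0.007]
```

```bash
python3 -m jog '[[0.6,-0.45,0,0,0,0,255],[1.2,-0.9,0,0,0,0,255],[2.05,-1.4,0,0,0,0,255],[2.9,-2,0,0,0,0,255],[3.65,-2.7,0,0,0,0,255],[4.35,-3.4,0,0,0,0,255],[5,-4.2,0,0,0,0,255],[5.5,-5.1,0,0,0,0,255]]' >/dev/null
python3 - <<'E'
from to import *
now()
for a in np.arange(.6,1.75,.1):
    q=lev(a,-29); print(round(a,2),end=' '); go(q[0],q[1],46)
E
```

```text
t 11.68 jig [ -9.7 122.2  45.5] F jig [ 4.5 -5.8  1.3] open 0.0001
0.6  [ 0.07 -0.05 -0.05] [ 0.006  0.009 -0.007]
0.7  [ 0.52 -0.97 -0.06] [ 0.006  0.009 -0.007]
0.8  [ 0.87 -1.93 -0.07] [ 0.006  0.009 -0.007]
0.9  [ 1.12 -2.92 -0.08] [ 0.006  0.009 -0.007]
1.0  [ 1.28 -3.93 -0.08] [ 0.006  0.009 -0.007]
1.1  [ 1.33 -4.95 -0.09] [ 0.006  0.009 -0.007]
1.2  [ 1.28 -5.97 -0.09] [ 0.006  0.009 -0.007]
1.3  [ 1.13 -6.98 -0.1 ] [ 0.006  0.009 -0.007]
1.4  [ 0.87 -7.97 -0.1 ] [ 0.006  0.009 -0.007]
1.5  [ 0.52 -8.93 -0.1 ] [ 0.006  0.009 -0.007]
1.6  [ 0.08 -9.85 -0.1 ] [ 0.006  0.009 -0.007]
1.7  [ -0.45 -10.72  -0.1 ] [ 0.006  0.009 -0.007]
```

```bash
python3 -m jog '[[0.5,-1,0,0,0,0,255],[0.87,-1.9,0,0,0,0,255],[1.1,-2.9,-0.1,0,0,0,255],[1.3,-3.9,-0.1,0,0,0,255],[1.33,-4.9,-0.1,0,0,0,255],[1.3,-5.9,-0.1,0,0,0,255],[1.15,-6.9,-0.1,0,0,0,255],[0.9,-7.7,-0.1,0,0,0,255]]' >/dev/null
python3 - <<'E'
from to import *
now()
for a in (1.3,1.4,1.5,1.6,1.65,1.7,1.75,1.8):
    q=lev(a,-29); print(round(a,2),end=' '); go(q[0],q[1],46)
E
```

```text
t 12.35 jig [-85.3 132.2  45.7] F jig [ 8.1  0.1 -2. ] open 0.0
1.3  [ 0.18  0.58 -0.03] [ 0.01   0.01  -0.007]
1.4  [-0.07 -0.41 -0.04] [ 0.01   0.01  -0.007]
1.5  [-0.42 -1.37 -0.04] [ 0.01   0.01  -0.007]
1.6  [-0.87 -2.29 -0.05] [ 0.01   0.01  -0.007]
1.65  [-1.12 -2.73 -0.05] [ 0.01   0.01  -0.007]
1.7  [-1.4  -3.16 -0.05] [ 0.01   0.01  -0.007]
1.75  [-1.7  -3.57 -0.05] [ 0.01   0.01  -0.007]
1.8  [-2.02 -3.97 -0.05] [ 0.01   0.01  -0.007]
```

```bash
python3 -m jog '[[-0.07,-0.4,0,0,0,0,255],[-0.25,-0.9,0,0,0,0,255],[-0.42,-1.4,0,0,0,0,255],[-0.65,-1.85,0,0,0,0,255],[-0.87,-2.3,0,0,0,0,255],[-1.1,-2.7,0,0,0,0,255],[-1.4,-3.15,0,0,0,0,255],[-1.4,-3.15,0,0,0,0,255]]' >/dev/null
python3 - <<'E'
from to import *
now()
for a in (1.7,1.75,1.8):
    q=lev(a,-29); print(round(a,2),end=' '); go(q[0],q[1],46)
E
```

```text
t 13.02 jig [-113.9  119.5   45.1] F jig [11.6  2.4 -1.4] open -0.0006
1.7  [-0.12 -0.31 -0.09] [ 0.018  0.01  -0.006]
1.75  [-0.41 -0.73 -0.1 ] [ 0.018  0.01  -0.006]
1.8  [-0.73 -1.13 -0.1 ] [ 0.018  0.01  -0.006]
```

```bash
python3 -m jog '[[-0.2,-0.35,0,0,0,0,255],[-0.4,-0.6,0,0,0,0,255],[-0.4,-0.6,0,0,0,0,255]]' >/dev/null; python3 -c "
from to import *
now()"
python3 -m jog '[[-0.3,-0.4,0,0,0,0,255],[-0.5,-0.6,0,0,0,0,255],[-0.5,-0.6,0,0,0,0,255]]' >/dev/null; python3 -c "
from to import *
now();q=lev(1.7,-29);print(q)"
```

```text
t 13.27 jig [-116.4  117.7   45.2] F jig [13.1  3.3 -1.4] open -0.0001
t 13.52 jig [-118.5  115.8   45.3] F jig [13.2  6.3 -2.4] open 0.0002
[-117.029184    118.40962311]
```

```bash
for i in 1 2; do python3 -m jog '[[-0.4,-0.5,0,0,0,0,255],[-0.6,-0.7,0,0,0,0,255],[-0.6,-0.7,0,0,0,0,255]]' >/dev/null; python3 -c "
from to import *
now()"; done
```

```text
t 13.77 jig [-120.2  114.1   45.5] F jig [17.2  9.2 -3.3] open -0.0
t 14.02 jig [-120.6  113.8   45.8] F jig [21.1 13.1 -4.9] open 0.0001
```

The lever has stalled on the rear pin at 25 N. One last press to about 30 N, then leave and check.

```bash
python3 -m jog '[[-0.6,-0.7,0,0,0,0,255],[-0.7,-0.8,0,0,0,0,255],[-0.7,-0.8,0,0,0,0,255]]' >/dev/null; python3 -c "
from to import *
now()"
python3 -m jog '[[0.5,0.6,0,0,0,0,255],[1.2,1.8,0,0,0,0,255],[1.2,2.2,-2,0,0,0,255],[1.2,2.4,-5,0,0,0,255],[0.5,2.4,-8.5,0,0,0,255],[-0.5,2.4,-12,0,0,0,255],[-2,2.4,-14,0,0,0,255],[-2,2.4,-14,0,0,0,255]]'
python3 -c "
from to import *
now();snap('wrist','w5.png')"
```

```text
t 14.27 jig [-120.8  113.5   46.1] F jig [24.5 15.7 -5.2] open 0.0002
t: 14.93
tool_pos: [0.6621, 0.1145, 0.1957]
tool_rot: [3.027, -0.514, 0.039]
contact_force: [1.6, -0.3, 1.1]
opening: 0.0003
t 14.93 jig [-109.9   91.6  195.7] F jig [-0.3  1.6  1.1] open 0.0003
```

View pics/w5.png

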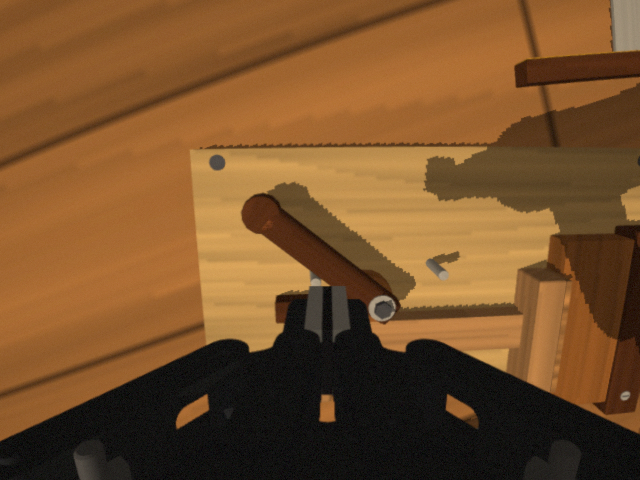

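The lever is at the rear pin (pin top at (316,282)), with its end at (262,213) and bolt at (382,308). The jaw bears on the board. I'll clear the arm for a full check from above.

```bash
python3 -m jog '[[0,2,-1,0,0,0,255],[-0.5,6,-1,0,0,0,255],[-1.5,10,-1,0,0,0,255],[-2.5,14,-1,0,0,0,255],[-3.5,18,-1,0,0,0,255],[-4.5,22,-1,0,0,0,255],[-5.5,26,-1,0,0,0,255],[-6.5,30,-1,0,0,0,255]]' >/dev/null
python3 -m jog '[[-1,4,0,0,0,0,255],[-2,8,0,0,0,0,255],[-3,12,0,0,0,0,255],[-4,16,0,0,0,0,255],[-5,20,0,0,0,0,255],[-6,24,0,0,0,0,255],[-7,28,0,0,0,0,255],[-7,28,0,0,0,0,255]]' >/dev/null
python3 - <<'E'
from to import *
now();c,im=snap('top','t6.png');v=cv2.imread('pics/t6.png')
def D(x,y,z): return proj(c,RJ@(np.array([x,y,z])/1000)+O)[0]
e=lev(1.7,0,111);e2=lev(1.65,0,111)
for X in[(150,60,46),(150,-60,46),(91,48,55),(91,-48,55),(e[0],e[1],55),(-60,33.6,58)]:cv2.circle(v,tuple((D(*X)*16).astype(int)),20,(0,255,0),1,cv2.LINE_AA,4)
cv2.imwrite('pics/t6c.png',cv2.resize(v[60:320,160:520],(792,572)))
a=cv2.imread('pics/top0.png')
for n,(x0,y0,x1,y1) in dict(mallet=(425,115,515,270),square=(350,65,430,155),chisel=(195,268,350,325)).items():
    print(n,cv2.phaseCorrelate(np.float32(a[y0:y1,x0:x1,1]),np.float32(cv2.imread('pics/t6.png')[y0:y1,x0:x1,1])))
E
```

```text
t 16.32 jig [475.9 -50.8 234.9] F jig [-1.6  0.   0.1] open -0.0
mallet ((-0.0309991849240987, 0.005552770573928001), 0.9970561983850267)
square ((0.0038405468847102497, -0.008124156231239965), 1.0182479057047102)
chisel ((0.029730596722657765, 0.030009920102049392), 1.016695869465669)
```

View pics/t6c.png

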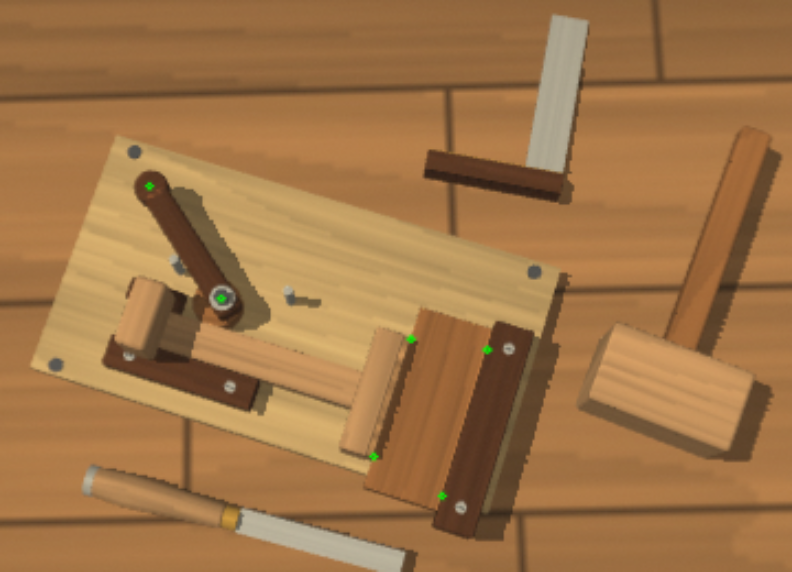

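The lever end is on the predicted locked dot (149,186). The jaw face lies on the 91 mm dots (410,340) and (374,457), and the board is up to the stop. The tools have shifted less than 0.05 px. Handing in.

```bash
python3 -c "
from station import *
print(finish_job())"
```

```text
the job is handed in; nothing more can be done
None
```

The board is clamped against the end stop with the cam locked, and I handed the job in at about 16 s of the 66 s allowed. No verdict was reported.

I worked by pushing with the closed fingers only, in the order asked:
1. **Release:** I swung the lever to its released pin, pressing until it stalled there. A wrist picture showed it against the pin.
2. **Push:** I pushed the slide by its block until it stalled at about 71 mm of travel, with about 20 N. The jaw was on the board and the board on the stop.
3. **Lock:** I swung the lever back to its locked pin, where it stalled at about 29 N, then took the arm clear.

**Last checks:** The final top picture shows the lever end on its predicted locked position, the jaw face at about 91 mm and the board up against the stop. The mallet, square and chisel moved less than 0.05 pixel. The arm was touching nothing.

No check failed. The one disagreement was that the lever stalled at both pins about 4–6 mm past the finger positions I had calculated. I put this down to a too-large allowance for finger thickness. Whether the board is hard against the stop rests on the push stalling and the pictures, which are good to about 2 mm.

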